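Coating check on a closed enclosure lid

ROBOT

A 6-joint arm with a two-finger parallel gripper is mounted at the origin on the work surface. World frame = base frame: x ahead of the robot, y to its left, z up, the work surface at z = 0. Lengths are in m, angles in rad, forces in N, time in s.
With the tool pointing down it reaches from about 0.35 to 0.875 m from the base axis. Payload 4.2 kg.
Tool frame: the origin (TCP) lies at the very end of the fingers, on their centre line; the grasp point (between the pads) lies 19 mm behind it; z points along the fingers, y is the line along which they close (so a half turn about z gives the same grasp; the last joint's range is limited). The gripper opens to 85 mm and grips with 20 to 120 N. Pads are 22 mm wide; open, the fingers measure 114 mm over their backs; the gripper's body (76 mm by 85 mm) begins 54 mm behind the grasp point. The pads swing forward as they close: fully open they stand 13 mm farther back than shut.
Start: joints at [-1.065, 0.385, 0.008, 0, -1.194, -0.259], TCP at [0.153, -0.606, 0.231] pointing down, gripper open.
Joint ranges: [-3.14, 3.14], [-1.21, 2.06], [-1.07, 1.41], [-3.16, 2.05], [-2.99, -0.16], [-3.1, 3.1]. Speed limits (rad/s): [2.79, 2.79, 3.14, 3.14, 3.14, 3.14].

INTERFACE

Orientations are given as a 3x3 rotation matrix whose columns are the frame's x, y, z axes.
In Python, from plant import r, camrig, workorder, state gives the robot as it stands (r), with the cameras (camrig), the job (workorder) and the readings as plain functions.
- The arm moves only by the shell command python3 nudge.py [FORCE], which reads ROWS from standard input. ROWS is a JSON list of rows, 1 to 12 of them, each an object with the fields finger_gap (the finger opening in m), trans (a list: dx, dy, dz in m), spin (a turn about the tool's z in rad); a field left out counts as zero (the opening has to be given); each row shifts and turns the commanded pose from where the row before left it, along the tool's axes as they then stand; what a row does not reach is not made up. A row lasts 1/10 s, in which the tool goes at most 0.05 m and 0.15 rad, less where a joint would pass 70% of its speed; a pose out of reach is approached as far as the arm can. The fingers move at their own pace and stop on an object; FORCE is the grip in N (left out, the last holds). Time passes only in rows, so rows that do not move let the fingers close. It prints the time, the measured TCP pose, the force, the opening and the grip force at its end. Input that does not fit is refused with a message, and nothing moves.
- state(): the state, without advancing time (a new reading comes with each control period).
- camrig.read_camera(name): name is "scene" or "top" or "wrist"; returns the picture (400x640x3 uint8, blue, green, red); there is no depth.
- camrig.get_calibration(name): a dict with "mtx" (3x3 intrinsics, pixels), "R" (3x3) and "t" (3): a world point X has camera coordinates R X + t; the wrist camera has in their place "tool_from_camera" (4x4, takes a point from camera to tool coordinates, whose origin is the TCP and whose axes are the flange's). Camera axes: x right, y down, z forward; pixel columns grow to the right and rows downward; lengths in m; the calibration is good to about 2 mm. A picture is of the moment at which its call begins: read the wrist's pose just before it. get_calibration takes no time and is no camera call.
- workorder.close_job(): hands the job in; it is judged then, once.
The state is a dict: "time_s": time; "joint_pos": joint angles; "dq": joint speeds; "effort": joint torques, N m; "tool_pos": TCP position; "eef_rot": TCP orientation; "wrist_force": force on the tool from outside, world axes, zero at the start; "ft_torque": the same for the moment, N m; "finger_gap": finger opening in m; "gripper_force": force on a finger pad.
Only numpy, scipy, OpenCV 4.12 (cv2) and the standard library are available. Lean on these libraries where they do the work, as an engineer would, in place of code of your own. Each camera call takes 0.05 s, during which the arm holds its last target. There are 200 camera calls.

TASK

Lower the open lid of the grey steel enclosure until it is fully closed, without slamming it. Then lift the pen-shaped coating gauge out of its stand and hold it upright, square to the lid, with its spring nose inside the ring drawn on the lid, pressing so lightly that the nose is pushed in part of the way but not to its stop. Finish while still holding the gauge there, touching the enclosure with nothing but the gauge, and leave the jar, the tape roll and the wrench alone.

Things in the scene. Friction and masses are not known exactly. Their poses are not given: they have to be found in the camera images.
- box: Grey painted steel enclosure, fixed to the bench, 200 (x) x 260 (y) x 100 mm high, open on top, with terminal rails inside. Origin: centre of its underside on the bench. Its x axis points from the front (nearest the robot) to the hinge side, z up.
- lid (a joint): Angle of the enclosure's lid in rad: 0 = closed flat on the box, grows as it opens upward about the hinge along the far (+x) top edge of the box; starts half open (0.6 to 1.1), leaning over the box. Grey plate 200 x 260 x 6 mm, 0.6 kg, on a stiff friction hinge (0.9 N m): it stays where it is left and must be pushed down all the way; 2 to 6 N at the front edge is enough.
- lid_hinge (a point): Point on the lid's outer (top) face right above the hinge line, mid width. The hinge line runs along the box's y axis 6 mm below this face, 100.5 mm above the bench. Axes as the lid's: x from its front edge to the hinge, y along the hinge, z out of the outer face (up when closed).
- lid_edge (a point): Middle of the lid's front edge on its outer (top) face, 200 mm from the hinge; here a 70 mm wide lip of the lid's thickness stands out 14 mm further. Axes as the lid's. The outer face is 106.5 mm above the bench when closed.
- spot (a point): Centre of the thin black ring drawn flat on the lid's outer face (32 mm inner, 38 mm outer diameter), 115 mm from the hinge and 50 mm to the +y side of the lid's middle. Axes as the lid's: z out of the face.
- stand: Aluminium stand fixed to the bench, 80 x 80 x 60 mm high block with a vertical 22 mm through hole in its middle, in which the gauge stands; the gauge's handle rests on the stand's top, so that the gauge's origin starts 5 mm above the bench. Lift the gauge straight up 60 mm or more to clear it. Origin: centre of its underside.
- gauge: Pen-shaped coating gauge, 125 mm long, about 0.16 kg, upright in the stand, nose down. Origin: end face of the unpressed nose; z axis up along the gauge. z = 55 to 125 mm: black handle, 28 x 28 mm square (sides along its x and y), small display on its -x side; z = 15 to 55 mm: steel barrel, 20 mm diameter, loose in the stand's hole. Best gripped by two facing handle sides at z = 95 mm.
- nose (a joint): How far the gauge's spring nose (steel pin, 12 mm diameter, standing 15 mm out of the barrel) is pushed in, in m: 0 = out, 0.010 = at its stop. The spring takes about 1 N to start and 5 N at the stop (400 N/m).
- nose_tip (a point): Centre of the end face of the spring nose, the face that touches the lid; z axis up along the gauge.
- paint_jar: Bystander: glass jar of touch-up paint with a black cap, 56 mm diameter, 70 mm high. Origin: centre of its underside.
- tape_roll: Bystander: cardboard tape roll lying flat, 90 mm diameter, 25 mm high. Origin: centre of its underside.
- wrench: Bystander: steel wrench lying flat on the bench beyond the enclosure, roughly across. Origin: on its underside, near the middle.

How it is judged:
On the way, in this order (a step that is already met when the one before it is completed fails the run):
1. the lid is closed (value of joint lid below 0.03 rad), for 0.2 s.
2. with the lid closed, the gauge's nose presses lightly inside the ring, square to the lid (value of joint lid below 0.03 rad and distance between nose_tip and spot below 0.01 m and angle between the z axis of gauge and the z axis of spot, either way round below 0.12 rad and contact force between gauge and box between 1 and 6.5 N and value of joint nose between 0.0012 and 0.0094 m), for 0.5 s.
At the end, for the whole second after the job is handed in: Lid closed (under 0.03 rad); nose tip within 10 mm of the ring's centre; gauge within 0.12 rad of square to the lid, pressing with 1 to 6.5 N, nose pushed in 1.2 to 9.4 mm; gauge still (under 20 mm/s), in the fingers, clear of the stand; fingers and arm off the enclosure (all of step 2 and contact force between the fingers and gauge above 1 N and contact force between gauge and stand below 0.05 N and contact force between each of the fingers, the arm and box below 0.1 N and linear speed of gauge below 0.02 m/s); the arm keeps its last pose, push and grip.
It fails at once if the lid is slammed (closes faster than 2.5 rad/s) (velocity of joint lid below -2.5 rad/s).
It fails at once if the gauge is pressed hard on the enclosure (over 15 N) (contact force between gauge and box above 15 N).
It fails at once if the paint jar is pushed away (over 30 mm) (distance of paint_jar from where it was at the start of the episode above 0.03 m).
It fails at once if the tape roll is pushed away (over 30 mm) (distance of tape_roll from where it was at the start of the episode above 0.03 m).
It fails at once if the wrench is pushed away (over 30 mm) (distance of wrench from where it was at the start of the episode above 0.03 m).
It also fails if it takes over 61 s, if anything falls off the work surface, if the arm or the gripper's body presses on something with over 40 N, if the wrist force passes 120 N, or if a joint passes its speed limit or range.

## Working session

There is one attempt and no reset: what is moved stays moved. The work goes in short steps, Python scripts to look and compute and a shell command to move; the robot and the scene stay as the last step left them, time stands still between calls to the robot, and variables do not carry over. Pictures are saved under pics/ and viewed, at most 10 in all, crops included, and the job is handed in when it is done.

```bash
ls; mkdir -p pics; python3 - <<'E'
from plant import r, camrig, workorder, state
import cv2,numpy as np
s=state();print(s['tool_pos'],s['eef_rot'],s['finger_gap'],s['wrist_force'])
for n in("scene","top"):
    cv2.imwrite(f"pics/{n}0.png",camrig.read_camera(n))
    c=camrig.get_calibration(n);print(n,{k:np.round(v,4).tolist() for k,v in c.items()})
E
```

```text
nudge.py
pics
plant.py
[ 0.15253784 -0.60548968  0.23019705] [[-9.69748828e-01 -2.44104071e-01 -6.43446112e-04]
 [-2.44104896e-01  9.69746515e-01  2.12030717e-03]
 [ 1.06404014e-04  2.21323373e-03 -9.99997545e-01]] 0.08560941071204443 [0.41216541 0.11626784 0.70118195]
scene {'mtx': [[410.118, 0.0, 321.0605], [0.0, 410.118, 200.2532], [0.0, 0.0, 1.0]], 'R': [[0.5388, 0.8423, 0.0154], [0.7068, -0.442, -0.5523], [-0.4584, 0.3085, -0.8335]], 't': [-0.3272, -0.3526, 1.5049]}
top {'mtx': [[477.282, 0.0, 323.37], [0.0, 477.282, 200.7399], [0.0, 0.0, 1.0]], 'R': [[-0.0199, -0.9998, 0.0043], [-0.9952, 0.0194, -0.0959], [0.0958, -0.0062, -0.9954]], 't': [-0.0135, 0.5843, 1.399]}
```

View pics/scene0.png

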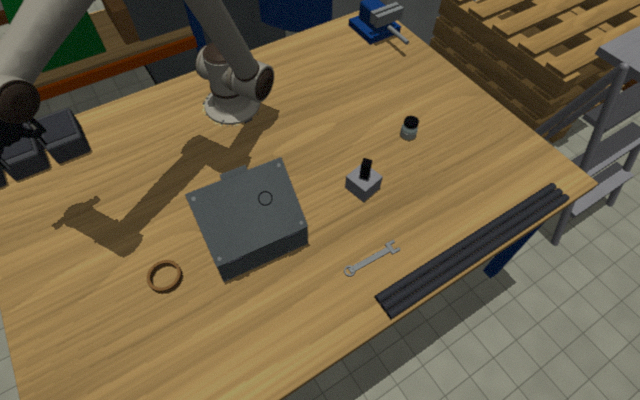

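View pics/top0.png

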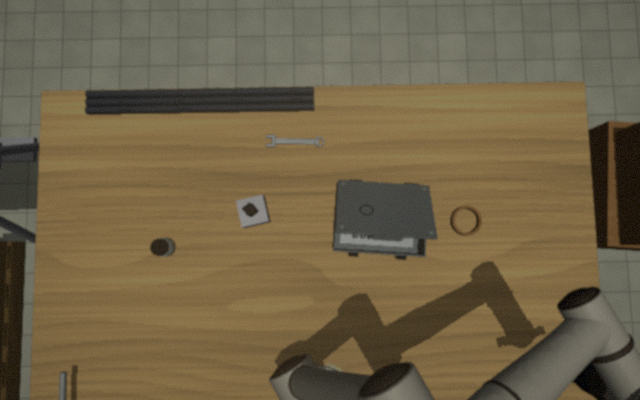

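The scene view shows the half-open lid with its ring at (265,198), the gauge in its stand at (365,178), the jar at (410,127), the tape at (165,276) and the wrench at (372,259). In the top view the ring is at (366,210), the gauge at (250,210), the box front near row 250, the tape at (465,220) and the jar at (160,247). Next I'll enlarge the relevant crops.

```bash
python3 - <<'E'
import cv2,numpy as np
a=cv2.imread('pics/scene0.png')[150:280,180:390];b=cv2.imread('pics/top0.png')[170:265,230:445]
a=cv2.resize(a,(630,390),interpolation=cv2.INTER_CUBIC);cv2.imwrite('pics/sc_crop.png',np.clip(a*1.5,0,255))
b=cv2.resize(b,None,fx=3.7,fy=3.7,interpolation=cv2.INTER_CUBIC);cv2.imwrite('pics/top_crop.png',np.clip(b*1.5,0,255));print(b.shape)
E
```

```text
(352, 796, 3)[ WARN:0@0.032] global loadsave.cpp:1063 imwrite_ Unsupported depth image for selected encoder is fallbacked to CV_8U.
```

View pics/sc_crop.png

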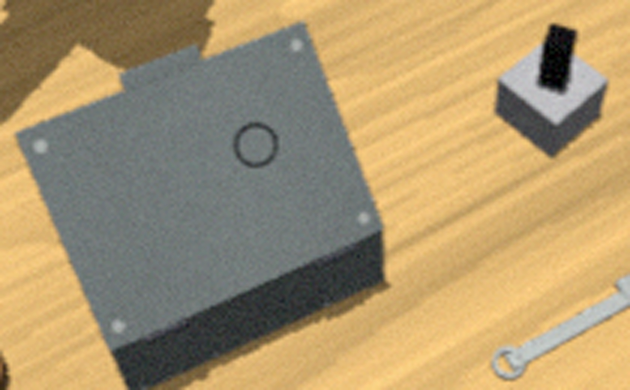

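View pics/top_crop.png

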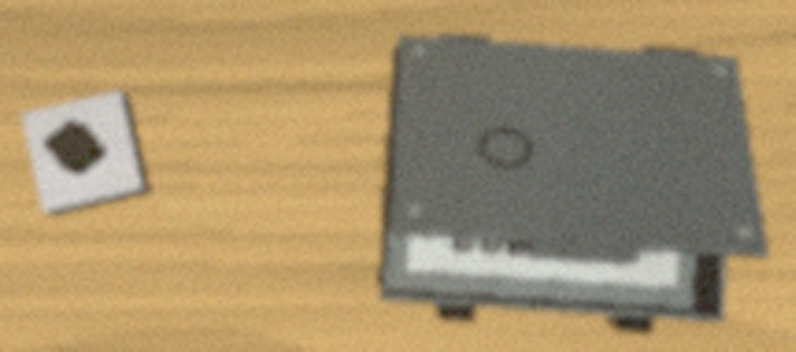

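The crops show the lid corners, ring and stand top clearly. I'll fit the box pose and lid angle to both views and triangulate the gauge.

```bash
cat > h.py <<'E'
import numpy as np,cv2
from plant import r, camrig, workorder, state
from scipy.optimize import least_squares
C={n:camrig.get_calibration(n) for n in("scene","top")}
def proj(n,X):
    c=C[n];p=np.asarray(X)@np.array(c["R"]).T+c["t"];p=p@np.array(c["mtx"]).T
    return p[...,:2]/p[...,2:]
def sc(p): return (np.array(p,float)+.5)/3-.5+[180,150]
def tp(p): return (np.array(p,float)+.5)/3.7-.5+[230,170]
def lidpt(q,d,y,h=.006):  # d from hinge to front, h above hinge line
    x,y0,a,th=q; u=np.array([np.cos(a),np.sin(a),0]);v=np.array([-np.sin(a),np.cos(a),0]);z=np.array([0,0,1.])
    return np.array([x,y0,.1005])+.1*u+y*v+d*(-np.cos(th)*u+np.sin(th)*z)+h*(np.sin(th)*u+np.cos(th)*z)
def wray(s,uv):
    c=camrig.get_calibration("wrist");T=np.array(c["tool_from_camera"]);R=np.array(s["eef_rot"])
    d=np.linalg.solve(np.array(c["mtx"]),[*uv,1.]);return np.array(s["tool_pos"])+R@T[:3,3],R@T[:3,:3]@d
def boxpt(q,x,y,z):
    a=q[2];return np.array([q[0]+x*np.cos(a)-y*np.sin(a),q[1]+x*np.sin(a)+y*np.cos(a),z])
E
python3 - <<'E'
from h import *
obs=[("scene",sc(p),d,y) for p,d,y in[((17,132),.2,-.13),((303,22),.2,.13),((382,230),0,.13),((113,348),0,-.13),((256,145),.115,.05)]]
obs+=[("top",tp(p),d,y) for p,d,y in[((401,38),0,.13),((735,60),0,-.13),((765,254),.2,-.13),((505,148),.115,.05)]]
bo=[("top",tp((382,297)),-.1,.13),("top",tp((720,318)),-.1,-.13)]
f=lambda q:np.concatenate([proj(n,lidpt(q,d,y))-p for n,p,d,y in obs]+[proj(n,boxpt(q,x,y,.1))-p for n,p,x,y in bo])
s=least_squares(f,[.55,-.1,0,.8],loss='soft_l1');q=s.x
print("box",q.round(4),f(q).round(1).reshape(-1,2).tolist())
for nm,d in(("edge",.2),("lip",.214)):print(nm,lidpt(q,d,0).round(4))
qc=q.copy();qc[3]=0;print("spot closed",lidpt(qc,.115,.05))
# stand: top corners
ct=[tp(p) for p in[(22,113),(122,92),(150,190),(45,213)]];cs=[sc(p) for p in[(497,85),(545,45),(607,78),(555,125)]]
mt=np.mean(ct,0);ms=np.mean(cs,0)
g=least_squares(lambda X:np.r_[proj("top",X)-mt,proj("scene",X)-ms],[.55,.2,.06]);print("stand",g.x,g.fun.round(1))
mt=tp((75,146));ms=sc((563,31));g=least_squares(lambda X:np.r_[proj("top",X)-mt,proj("scene",X)-ms],[.55,.2,.06]);print("gauge top",g.x,g.fun.round(1))
E
```

```text
box [ 0.5249 -0.1849 -0.0873  0.6825] [[-1.3, -0.2], [0.2, -0.7], [1.0, -0.1], [-1.6, 1.3], [-0.3, -0.1], [-1.0, -1.5], [0.1, -1.3], [0.2, 0.2], [-0.5, -0.1], [-0.6, 0.4], [0.3, 1.0]]
edge [ 0.4736 -0.1804  0.2313]
lip [ 0.4628 -0.1795  0.2401]
spot closed [ 0.51426803 -0.13380607  0.1065    ]
stand [0.55677996 0.18413817 0.0536992 ] [-0.3 -0.2 -0.4  0. ]
gauge top [0.55682569 0.18253144 0.1385627 ] [-1.6 -0.9 -1.9  0.2]
```

The fit residuals are about 1 px. The lid is at about 0.68 rad with its edge near (0.474,-0.180,0.231), and the stand is at (0.557,0.184). I'll move the closed fingers to above the lid's front edge.

```bash
echo '[{"finger_gap": 0,"trans": [0,0,-0.05]},{"finger_gap": 0,"trans": [0,0,-0.05]},{"finger_gap": 0,"trans": [-0.037,0.0286,0]},{"finger_gap": 0,"trans": [-0.037,0.0286,0]},{"finger_gap": 0,"trans": [-0.037,0.0286,0]},{"finger_gap": 0,"trans": [-0.037,0.0286,0]},{"finger_gap": 0,"trans": [-0.037,0.0286,0]},{"finger_gap": 0,"trans": [-0.037,0.0286,0]},{"finger_gap": 0,"trans": [-0.037,0.0286,0]},{"finger_gap": 0,"trans": [-0.037,0.0286,0]},{"finger_gap": 0,"trans": [-0.037,0.0286,0]},{"finger_gap": 0,"trans": [-0.037,0.0286,0]}]' | python3 nudge.py; echo '[{"finger_gap": 0,"trans": [-0.03,0.022,0]},{"finger_gap": 0,"trans": [-0.026,0.022,0]},{"finger_gap": 0,"spin": 0.11},{"finger_gap": 0,"spin": 0.11},{"finger_gap": 0,"spin": 0.11},{"finger_gap": 0},{"finger_gap": 0}]' | python3 nudge.py
```

```text
time_s: 1.3
tool_pos: [0.4422, -0.2364, 0.3311]
eef_rot: [[-0.97, -0.245, -0.0], [-0.245, 0.97, 0.0], [0.0, 0.0, -1.0]]
wrist_force: [0.9, 0.5, -0.3]
finger_gap: -0.0
gripper_force: 0.0
time_s: 2.0
tool_pos: [0.485, -0.1819, 0.331]
eef_rot: [[-0.997, 0.081, -0.001], [0.081, 0.997, 0.0], [0.001, 0.0, -1.0]]
wrist_force: [-0.2, -0.2, -0.5]
finger_gap: -0.0002
gripper_force: 0.0
```

```bash
echo '[{"finger_gap": 0,"trans": [0,0,0.03]},{"finger_gap": 0,"trans": [0,0,0.03]},{"finger_gap": 0,"trans": [0,0,0.03]},{"finger_gap": 0,"trans": [0,0,0.006]},{"finger_gap": 0,"trans": [0,0,0.006]},{"finger_gap": 0,"trans": [0.007,0,0.01]},{"finger_gap": 0,"trans": [0.007,0,0.01]},{"finger_gap": 0,"trans": [0.007,0,0.01]}]' | python3 nudge.py; echo '[{"finger_gap": 0,"trans": [0.0045,0,0.009]},{"finger_gap": 0,"trans": [0.0045,0,0.009]},{"finger_gap": 0,"trans": [0.0045,0,0.009]},{"finger_gap": 0,"trans": [0.003,0,0.009]},{"finger_gap": 0,"trans": [0.003,0,0.009]},{"finger_gap": 0,"trans": [0.003,0,0.009]},{"finger_gap": 0}]' | python3 nudge.py
```

```text
time_s: 2.8
tool_pos: [0.4665, -0.1808, 0.2016]
eef_rot: [[-0.997, 0.082, 0.007], [0.082, 0.997, -0.002], [-0.007, -0.001, -1.0]]
wrist_force: [1.5, -1.2, 1.8]
finger_gap: -0.0002
gripper_force: 1.0
time_s: 3.5
tool_pos: [0.44, -0.178, 0.1435]
eef_rot: [[-0.996, 0.084, -0.005], [0.084, 0.996, 0.001], [0.005, 0.001, -1.0]]
wrist_force: [0.4, -0.2, -0.5]
finger_gap: -0.0002
gripper_force: 0.0
```

```bash
echo '[{"finger_gap": 0,"trans": [0,0,0.008]},{"finger_gap": 0,"trans": [0,0,0.008]}]' | python3 nudge.py; echo '[{"finger_gap": 0,"trans": [0,0,0.008]},{"finger_gap": 0,"trans": [0,0,0.008]},{"finger_gap": 0,"trans": [0,0,0.004]}]' | python3 nudge.py; echo '[{"finger_gap": 0,"trans": [0,0,0.002]},{"finger_gap": 0,"trans": [0,0,0.002]}]' | python3 nudge.py
```

```text
time_s: 3.7
tool_pos: [0.4414, -0.1783, 0.1288]
eef_rot: [[-0.997, 0.083, -0.001], [0.083, 0.997, 0.0], [0.001, 0.0, -1.0]]
wrist_force: [-0.7, 0.2, 1.7]
finger_gap: 0.0002
gripper_force: 0.8
time_s: 4.0
tool_pos: [0.4413, -0.1783, 0.1082]
eef_rot: [[-0.997, 0.083, -0.002], [0.083, 0.997, 0.0], [0.002, 0.0, -1.0]]
wrist_force: [-1.5, 1.3, 1.8]
finger_gap: 0.0
gripper_force: 0.8
time_s: 4.2
tool_pos: [0.4415, -0.1784, 0.1064]
eef_rot: [[-0.997, 0.082, -0.002], [0.082, 0.997, -0.0], [0.002, -0.001, -1.0]]
wrist_force: [-7.0, 4.7, 22.4]
finger_gap: -0.0
gripper_force: 11.3
```

```bash
echo '[{"finger_gap": 0},{"finger_gap": 0},{"finger_gap": 0},{"finger_gap": 0,"trans": [0,0,-0.01]},{"finger_gap": 0,"trans": [0,0,-0.05]},{"finger_gap": 0,"trans": [0,0,-0.05]},{"finger_gap": 0,"trans": [0,0,-0.05]},{"finger_gap": 0,"trans": [0,0,-0.05]}]' | python3 nudge.py; echo '[{"finger_gap": 0.085,"trans": [-0.0106,0.046,0]},{"finger_gap": 0.085,"trans": [-0.0106,0.046,0]},{"finger_gap": 0.085,"trans": [-0.0106,0.046,0]},{"finger_gap": 0.085,"trans": [-0.0106,0.046,0]},{"finger_gap": 0.085,"trans": [-0.0106,0.046,0]},{"finger_gap": 0.085,"trans": [-0.0106,0.046,0]},{"finger_gap": 0.085,"trans": [-0.0106,0.046,0]},{"finger_gap": 0.085,"trans": [-0.0106,0.046,0]},{"finger_gap": 0.085},{"finger_gap": 0.085},{"finger_gap": 0.085}]' | python3 nudge.py
python3 - <<'E'
from h import *
np.set_printoptions(suppress=True)
c=camrig.get_calibration("wrist");print(np.round(c["mtx"],1).tolist(),np.round(c["tool_from_camera"],3).tolist())
s=state();im=camrig.read_camera("wrist");cv2.imwrite("pics/w1.png",im);np.savez("w1.npz",tool_pos=s["tool_pos"],eef_rot=s["eef_rot"]);print(s["tool_pos"])
t=camrig.read_camera("top");cv2.imwrite("pics/top1.png",t)
w=cv2.resize(im,(480,300),interpolation=cv2.INTER_AREA);b=cv2.resize(t[170:265,320:445],None,fx=2.5,fy=2.5,interpolation=cv2.INTER_CUBIC)
o=np.zeros((400,795,3),np.uint8);o[:300,:480]=w;o[:b.shape[0],482:482+b.shape[1]]=b;cv2.imwrite("pics/c1.png",o)
E
```

```text
time_s: 5.0
tool_pos: [0.4417, -0.1783, 0.3182]
eef_rot: [[-0.997, 0.083, 0.002], [0.083, 0.997, -0.0], [-0.002, 0.0, -1.0]]
wrist_force: [1.1, -1.2, -0.2]
finger_gap: -0.0004
gripper_force: 0.0
time_s: 6.1
tool_pos: [0.5568, 0.1809, 0.3156]
eef_rot: [[-0.997, 0.083, 0.0], [0.083, 0.997, 0.0], [-0.0, 0.0, -1.0]]
wrist_force: [-0.7, -0.2, 0.2]
finger_gap: 0.085
gripper_force: 0.0
[[311.7, 0.0, 320.9], [0.0, 311.7, 204.9], [0.0, 0.0, 1.0]] [[0.001, -0.952, -0.305, 0.077], [1.0, 0.001, 0.0, -0.001], [-0.0, -0.305, 0.952, -0.143], [0.0, 0.0, 0.0, 1.0]]
[0.55682251 0.18085542 0.31561305]
```

View pics/c1.png

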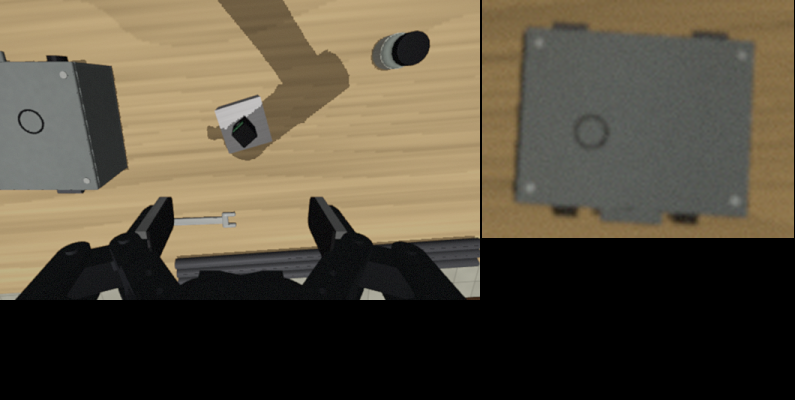

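The lid is closed flat in the top view. In the wrist picture (full resolution) the gauge is at about (323,175) and the ring at about (41,162). I'll enlarge both.

```bash
python3 - <<'E'
import cv2,numpy as np
im=cv2.imread("pics/w1.png")
f=lambda a:np.clip(cv2.resize(a,None,fx=5,fy=5,interpolation=cv2.INTER_CUBIC)*1.6,0,255).astype(np.uint8)
cv2.imwrite("pics/c2.png",np.hstack([f(im[115:215,275:375]),f(im[130:230,10:70])]))
E
```

```text
(no output)
```

View pics/c2.png

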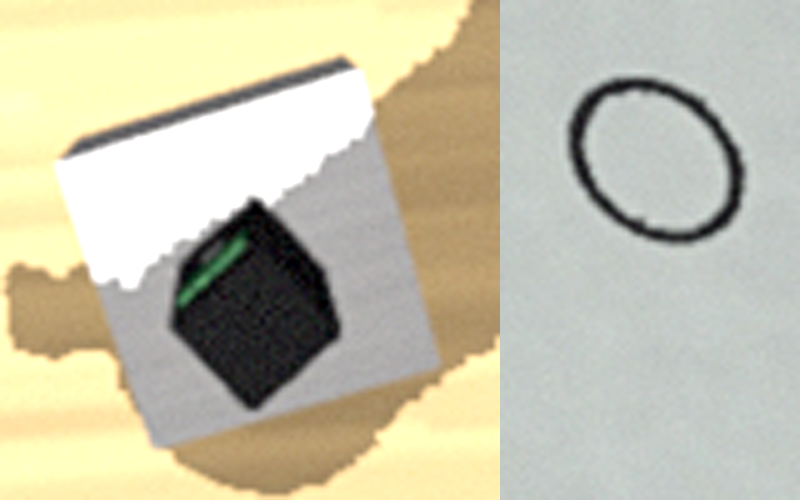

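```bash
python3 - <<'E'
from h import *
s=np.load("w1.npz")
g=lambda p:(np.array(p,float)+.5)/5-.5+[275,115]; rg=lambda p:(np.array(p,float)+.5)/5-.5+[10,130]
def at(uv,z):
    o,d=wray(s,uv);return o+d*(z-o[2])/d[2]
c=[at(g(p),.13) for p in[(171,323),(254,410),(340,333),(257,246)]]
print("gauge top",np.mean(c,0).round(4));
for i in range(4):
    e=c[(i+1)%4]-c[i];print(np.linalg.norm(e).round(4),np.degrees(np.arctan2(e[1],e[0])).round(1))
k=[at(g(p),.06) for p in[(57,160),(362,68),(440,368),(158,447)]];print("stand",np.mean(k,0).round(4),[np.linalg.norm(k[(i+1)%4]-k[i]).round(4) for i in range(4)])
print("ring",at(rg((158,160)),.1065).round(4))
o,d=wray(s,g((255,328)))
for nm,W,t,c_ in(("gaugetop",g((255,328)),tp((75,146)),sc((563,31))),("ring",rg((158,160)),None,None)):
    if t is None: continue
    def f(v):
        X=o+d*v[0];return np.r_[proj("top",X)-t,proj("scene",X)-c_]
    q=least_squares(f,[.3]);print(nm,(o+d*q.x[0]).round(4),q.fun.round(1))
# ring in top1: dark blob near expected place
im=cv2.imread("pics/top1.png");p=proj("top",at(rg((158,160)),.1065));print("ring proj in top",p, "seen ~",[320+(592-482+.5)/2.5-.5,170+(132+.5)/2.5-.5])
E
```

```text
gauge top [0.5575 0.1848 0.13  ]
0.0266 37.9
0.0254 128.4
0.0262 -141.1
0.0249 -52.5
stand [0.5573 0.1855 0.06  ] [np.float64(0.08), np.float64(0.0804), np.float64(0.078), np.float64(0.0802)]
ring [ 0.5147 -0.1359  0.1065]
gaugetop [0.5561 0.1847 0.1355] [-2.2 -0.6 -1.6  0.4]
ring proj in top [363.36725647 221.7708369 ] seen ~ [363.7, 222.5]
```

```bash
echo '[{"finger_gap": 0.085,"trans": [0,0.0041,0]},{"finger_gap": 0.085,"trans": [0,0,0.016],"spin": -0.126},{"finger_gap": 0.085,"trans": [0,0,0.02],"spin": -0.126},{"finger_gap": 0.085,"trans": [0,0,0.02],"spin": -0.126},{"finger_gap": 0.085,"trans": [0,0,0.02],"spin": -0.126},{"finger_gap": 0.085,"trans": [0,0,0.02],"spin": -0.126},{"finger_gap": 0.085,"trans": [0,0,0.02],"spin": -0.126},{"finger_gap": 0.085},{"finger_gap": 0.085}]' | python3 nudge.py; python3 -c "
from h import *
s=state();print(s['joint_pos'],s['tool_pos'],np.degrees(np.arctan2(s['eef_rot'][1][1],s['eef_rot'][0][1])))
np.savez('w2.npz',tool_pos=s['tool_pos'],eef_rot=s['eef_rot']);im=camrig.read_camera('wrist');cv2.imwrite('pics/w2.png',im)"
```

```text
time_s: 7.1
tool_pos: [0.5576, 0.1851, 0.2]
eef_rot: [[-0.784, -0.621, 0.001], [-0.621, 0.784, -0.0], [-0.0, -0.001, -1.0]]
wrist_force: [0.2, -0.5, 0.3]
finger_gap: 0.0851
gripper_force: 0.0
[ 5.96250797e-01  3.44836383e-01 -1.34856717e-01  6.54876647e-04
 -1.09061831e+00 -1.49748324e+00] [0.55762656 0.18509839 0.19997407] 128.38050140441769
```

View pics/w2.png

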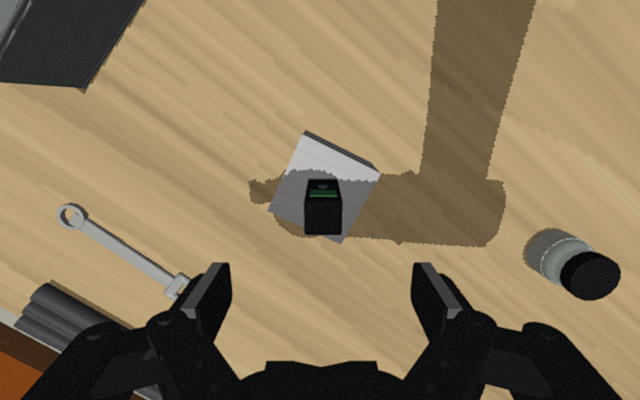

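The handle's top face is square to the picture, with corners at about (305,199), (342,199), (341,235) and (305,235), midway between the fingers. I'll triangulate it against the first wrist view.

```bash
python3 - <<'E'
from h import *
a=np.load("w1.npz");b=np.load("w2.npz")
o1,d1=wray(a,(np.array([255,328.])+.5)/5-.5+[275,115]);o2,d2=wray(b,(323.3,217))
k=np.linalg.lstsq(np.c_[d1,-d2],o2-o1,rcond=None)[0];print(o1+k[0]*d1,o2+k[1]*d2,o2+d2*(.13-o2[2])/d2[2])
E
```

```text
[0.55586699 0.18451142 0.13135944] [0.5565334  0.1843867  0.13151719] [0.55695862 0.18473979 0.13      ]
```

The height is 0.131 m against 0.130 m nominal, and the tool is centred within 1 mm. I'll descend, grip and lift.

```bash
echo '[{"finger_gap": 0.085,"trans": [0,0,0.04]},{"finger_gap": 0.085,"trans": [0,0,0.04]},{"finger_gap": 0.085,"trans": [0,0,0.025]},{"finger_gap": 0.085,"trans": [0,0,0.014]},{"finger_gap": 0.085},{"finger_gap": 0.085}]' | python3 nudge.py 40; echo '[{"finger_gap": 0.02},{"finger_gap": 0.02},{"finger_gap": 0.02},{"finger_gap": 0.02},{"finger_gap": 0.02},{"finger_gap": 0.02},{"finger_gap": 0.02},{"finger_gap": 0.02}]' | python3 nudge.py 40
```

```text
time_s: 7.75
tool_pos: [0.5584, 0.186, 0.0818]
eef_rot: [[-0.782, -0.623, 0.003], [-0.623, 0.782, 0.001], [-0.003, -0.001, -1.0]]
wrist_force: [0.6, 0.1, 0.4]
finger_gap: 0.0851
gripper_force: 0.0
time_s: 8.55
tool_pos: [0.5575, 0.1856, 0.0809]
eef_rot: [[-0.782, -0.623, 0.001], [-0.623, 0.782, 0.0], [-0.001, -0.0, -1.0]]
wrist_force: [-1.9, -0.2, 5.0]
finger_gap: 0.0272
gripper_force: 41.8
```

```bash
echo '[{"finger_gap": 0.02,"trans": [0,0,-0.01]},{"finger_gap": 0.02,"trans": [0,0,-0.03]},{"finger_gap": 0.02,"trans": [0,0,-0.03]},{"finger_gap": 0.02,"trans": [0,0,-0.03]},{"finger_gap": 0.02,"trans": [0,0,-0.03]},{"finger_gap": 0.02,"trans": [0,0,-0.03]},{"finger_gap": 0.02,"trans": [0,0,-0.01]},{"finger_gap": 0.02},{"finger_gap": 0.02},{"finger_gap": 0.02}]' | python3 nudge.py
```

```text
time_s: 9.55
tool_pos: [0.5562, 0.185, 0.2479]
eef_rot: [[-0.782, -0.623, -0.004], [-0.623, 0.782, -0.002], [0.004, 0.001, -1.0]]
wrist_force: [0.3, -0.2, -2.9]
finger_gap: 0.0278
gripper_force: 41.1
```

```bash
echo '[{"finger_gap": 0.02,"trans": [0.029,-0.028,0]},{"finger_gap": 0.02,"trans": [0.029,-0.028,0]},{"finger_gap": 0.02,"trans": [0.029,-0.028,0]},{"finger_gap": 0.02,"trans": [0.029,-0.028,0]},{"finger_gap": 0.02,"trans": [0.029,-0.028,0]},{"finger_gap": 0.02,"trans": [0.029,-0.028,0]},{"finger_gap": 0.02,"trans": [0.029,-0.028,0]},{"finger_gap": 0.02,"trans": [0.029,-0.028,0]},{"finger_gap": 0.02},{"finger_gap": 0.02},{"finger_gap": 0.02}]' | python3 nudge.py; python3 -c "
from h import *
s=state();print(s['tool_pos'],s['wrist_force'])
np.savez('w3.npz',tool_pos=s['tool_pos'],eef_rot=s['eef_rot']);im=camrig.read_camera('wrist');cv2.imwrite('pics/w3.png',im)
sc_=camrig.read_camera('scene');cv2.imwrite('pics/scene3.png',sc_)
o=np.zeros((400,800,3),np.uint8);o[:,:440]=im[:,100:540];o[:360,440:]=cv2.resize(sc_[140:260,200:320],(360,360),interpolation=cv2.INTER_CUBIC);cv2.imwrite('pics/c3.png',np.clip(o*1.4,0,255).astype(np.uint8))"
```

```text
time_s: 10.65
tool_pos: [0.5152, -0.1338, 0.2494]
eef_rot: [[-0.782, -0.624, -0.002], [-0.624, 0.782, 0.0], [0.001, 0.001, -1.0]]
wrist_force: [-0.2, 0.3, -1.9]
finger_gap: 0.0275
gripper_force: 41.1
[ 0.51520179 -0.13384323  0.24941425] [-0.22548761  0.25024207 -1.88778885]
```

View pics/c3.png

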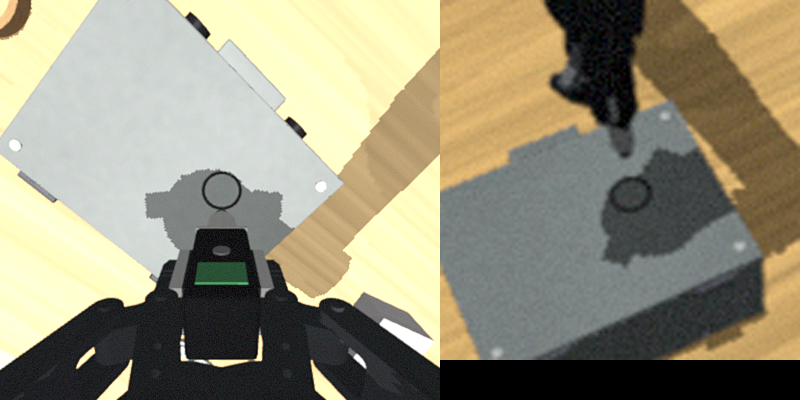

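The ring is fully visible in the wrist view at full-picture (321.5,190), with the nose just below it at about (322,215). The scene view shows the gauge hanging upright above the lid.

```bash
python3 - <<'E'
from h import *
s=np.load("w3.npz")
for p in((321.5,190.2),):
    o,d=wray(s,p);X=o+d*(.1065-o[2])/d[2];print(X,s['eef_rot'].T@(X-s['tool_pos']))
# where should the nose tip (76mm below TCP) appear, in wrist and scene
c=camrig.get_calibration("wrist");T=np.linalg.inv(np.array(c["tool_from_camera"]))
q=T@[0,0,.076,1];q=np.array(c["mtx"])@q[:3];print("tip wrist",q[:2]/q[2],"tip scene",(proj("scene",s['tool_pos']+s['eef_rot']@[0,0,.076])-[200,140])*3+[440,0])
E
```

```text
[ 0.51452975 -0.13539808  0.1065    ] [ 0.00132292 -0.00096905  0.14291488]
tip wrist [322.99567468 215.22791916] tip scene [621.73493017 152.15428533]
```

```bash
echo '[{"finger_gap": 0.02,"trans": [0.0013,-0.001,0.01]},{"finger_gap": 0.02,"trans": [0,0,0.015]},{"finger_gap": 0.02,"trans": [0,0,0.015]},{"finger_gap": 0.02,"trans": [0,0,0.01]},{"finger_gap": 0.02,"trans": [0,0,0.01]},{"finger_gap": 0.02},{"finger_gap": 0.02},{"finger_gap": 0.02},{"finger_gap": 0.02}]' | python3 nudge.py; echo '[{"finger_gap": 0.02,"trans": [0,0,0.003]},{"finger_gap": 0.02,"trans": [0,0,0.003]},{"finger_gap": 0.02,"trans": [0,0,0.002]},{"finger_gap": 0.02},{"finger_gap": 0.02},{"finger_gap": 0.02}]' | python3 nudge.py
```

```text
time_s: 11.65
tool_pos: [0.5154, -0.136, 0.191]
eef_rot: [[-0.782, -0.623, 0.001], [-0.623, 0.782, -0.0], [-0.001, -0.001, -1.0]]
wrist_force: [0.9, 0.2, -1.0]
finger_gap: 0.0276
gripper_force: 41.0
time_s: 12.25
tool_pos: [0.515, -0.136, 0.1825]
eef_rot: [[-0.782, -0.623, -0.0], [-0.623, 0.782, -0.0], [0.0, -0.0, -1.0]]
wrist_force: [-0.4, -0.4, -1.7]
finger_gap: 0.0273
gripper_force: 41.2
```

```bash
for i in 1; do echo '[{"finger_gap": 0.02,"trans": [0,0,0.0015]},{"finger_gap": 0.02,"trans": [0,0,0.0015]},{"finger_gap": 0.02},{"finger_gap": 0.02},{"finger_gap": 0.02}]' | python3 nudge.py; done; echo '[{"finger_gap": 0.02,"trans": [0,0,0.001]},{"finger_gap": 0.02,"trans": [0,0,0.001]},{"finger_gap": 0.02},{"finger_gap": 0.02},{"finger_gap": 0.02}]' | python3 nudge.py; echo '[{"finger_gap": 0.02}]' | python3 nudge.py; echo '[{"finger_gap": 0.02}]' | python3 nudge.py
```

```text
time_s: 12.75
tool_pos: [0.5152, -0.136, 0.1795]
eef_rot: [[-0.782, -0.623, 0.0], [-0.623, 0.782, -0.0], [-0.0, -0.0, -1.0]]
wrist_force: [-0.6, -0.1, 0.4]
finger_gap: 0.0275
gripper_force: 41.4
time_s: 13.25
tool_pos: [0.5152, -0.136, 0.1775]
eef_rot: [[-0.782, -0.623, 0.0], [-0.623, 0.782, -0.0], [-0.0, -0.0, -1.0]]
wrist_force: [-0.1, -0.1, 0.7]
finger_gap: 0.0275
gripper_force: 41.5
time_s: 13.35
tool_pos: [0.5152, -0.136, 0.1775]
eef_rot: [[-0.782, -0.623, 0.0], [-0.623, 0.782, -0.0], [-0.0, -0.0, -1.0]]
wrist_force: [-0.7, -0.1, 1.4]
finger_gap: 0.0276
gripper_force: 41.5
time_s: 13.45
tool_pos: [0.5152, -0.136, 0.1774]
eef_rot: [[-0.782, -0.623, 0.0], [-0.623, 0.782, -0.0], [-0.0, -0.0, -1.0]]
wrist_force: [0.6, -1.0, 0.8]
finger_gap: 0.0276
gripper_force: 41.5
```

```bash
python3 - <<'E'
from h import *
f=[]
for i in range(12):
    im=camrig.read_camera("wrist" if i%2 else "scene");f.append(state()["wrist_force"][2])
    if i==10:b=im
s=state();print(np.mean(f),np.std(f),s["time_s"],s["tool_pos"])
cv2.imwrite("pics/c4.png",np.clip(np.hstack([cv2.resize(im[120:320,220:420],(400,400)),cv2.resize(b[150:250,210:310],(400,400),interpolation=cv2.INTER_CUBIC)])*1.4,0,255).astype(np.uint8))
E
```

```text
0.9649870656015852 0.5145884047538966 14.05 [ 0.5151578  -0.135968    0.17736132]
```

View pics/c4.png

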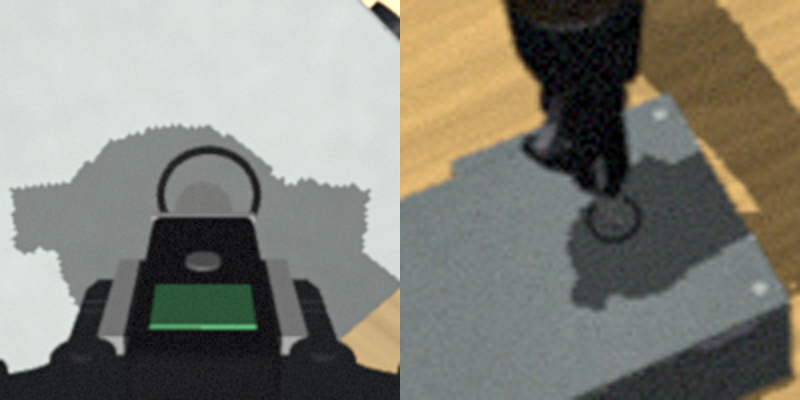

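The nose stands inside the ring, about 2 mm off centre. The push is about 2.7 N over the weight-only reading, with the nose about 4–5 mm in, so I'm handing in.

```bash
python3 -c "
from plant import r, camrig, workorder, state
print(workorder.close_job())"
```

```text
the job is handed in; nothing more can be done
None
```

The job is handed in: the lid is closed without a slam, and the gauge is held upright about 2 mm off the ring's centre, pressing with about 2.7 N (nose about 4–5 mm in); no verdict was shown.

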